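Load tape rolls onto the packing bench spindles, fullest at the bottom

ROBOT

A 6-joint arm with a two-finger parallel gripper is mounted at the origin on the work surface. World frame = base frame: x ahead of the robot, y to its left, z up, the work surface at z = 0. Lengths are in m, angles in rad, forces in N, time in s.
With the tool pointing down it reaches from about 0.225 to 0.875 m from the base axis. Payload 3.4 kg.
Tool frame: the origin (TCP) lies on the centre line of the jaws, within the pads' length; the fingertips stand 14 mm ahead of it and the grasp point (between the pads) lies 5 mm behind it; z points along the fingers, y is the line along which they close (so a half turn about z gives the same grasp; the last joint's range is limited). The gripper opens to 85 mm and grips with 20 to 120 N. Pads are 22 mm wide; open, the fingers measure 114 mm over their backs; the gripper's body (76 mm by 85 mm) begins 54 mm behind the grasp point. The pads swing forward as they close: fully open they stand 13 mm farther back than shut.
Start: joints at [1.054, 0.276, 1.505, -0, 1.361, -0.121], TCP at [0.222, 0.531, 0.245] pointing down, gripper open.
Joint ranges: [-2.89, 2.89], [-0.75, 2.08], [0.22, 2.7], [-1.18, 4.32], [0.11, 2.71], [-2.7, 2.7]. Speed limits (rad/s): [2.57, 2.57, 3.14, 3.14, 3.14, 3.14].

INTERFACE

Orientations are given as a unit quaternion [w, x, y, z].
In Python, from rig import manip, eyes gives the robot as it stands.
- The arm moves only by the shell command python3 -m creep 'ROWS' [FORCE]. ROWS is JSON, a list of rows, each a list of 5 numbers: the opening, from 0 (shut) to 1 (fully open), then the shift along the tool's x, y, z normalised to -1 to 1, where 1 is 0.5 m, then the turn about the tool's z normalised to -1 to 1, where 1 is 360 degrees. In form: [[fingers, dx, dy, dz, spin], ...]. A call has 1 to 10 rows; each row is the pose to reach, as a shift and turn from the pose commanded when the call began, along the tool's axes at that moment, turning the shorter way round; what a row does not reach only later rows make up. A row lasts 1/10 s, in which the tool goes at most 50 mm and 8.59 degrees, less where a joint would pass 70% of its speed; a pose out of reach is approached as far as the arm can. A call with a number of a shift or a turn outside -1 to 1 is refused whole. A call with a gripper value outside its range is refused whole. The fingers move at their own pace and stop on an object; FORCE is the grip in N (left out, the last holds). Time passes only in rows, so rows that repeat a pose let the fingers close. It gives the time, the measured TCP pose, the force, the opening and the grip force at its end, in the units of the state.
- manip.get_state(): the state, without advancing time (a new reading comes with each control period).
- eyes.get_image(name): name is "scene" or "top"; returns a dict with "frame" (400x640x3 uint8, red, green, blue), "fx", "fy", "cx", "cy" (pixels), "R" (3x3) and "t" (3): a world point X has camera coordinates R X + t. Camera axes: x right, y down, z forward; pixel columns grow to the right and rows downward; lengths in m; the calibration is good to about 2 mm. A picture is of the moment at which its call begins. There is no depth.
- manip.sign_off(): hands the job in; it is judged then, once.
Trained networks look in the newest picture that a camera, given by its name, has taken for a name from the list of things; names that differ only in an ending like _2 or _b are one class to them, and where a whole thing is asked for, a point or a joint stands for the part that bears it (a point fixed in the world has none). Each returns a list of dicts, best first, with "confidence" (0 to 1); they miss things now and then, are a little off and sometimes report something else, mostly with a low value. They report only what shows in the picture. A call takes as long as a camera call. They do not tell look-alikes from the thing itself.
- eyes.regions_of(camera, label): "mask" (400x640 bool, what is visible of it) and "bbox" ([left, top, right, bottom] in pixels, round what is visible of it).
- eyes.place_of(camera, label): "centre" ([column, row] in pixels: a listed point, or the origin of a listed thing).
The state is a dict: "clock": time; "qpos": joint angles; "qd": joint speeds; "effort": joint torques, N m; "position": TCP position; "ee_rot": TCP orientation; "contact_force": force on the tool from outside, world axes, zero at the start; "moment": the same for the moment, N m; "width": finger opening in m; "gripper_force": force on a finger pad.
Only numpy, scipy, OpenCV 4.12 (cv2) and the standard library are available. Lean on these libraries where they do the work, as an engineer would, in place of code of your own. Each camera call takes 0.05 s, during which the arm holds its last target. There are 200 camera calls.

TASK

Load the five loose tape rolls onto the two spindles: the two wide rolls on the spindle with the round base, the three narrow ones on the spindle with the square base. On each spindle put the fullest (largest) roll at the bottom and the most used (smallest) on top, so that it is used up first; every roll has the rod through its core and lies flat on the one below. Leave the book, the mug and the scanner where they are.

Things in the scene. Friction and masses are not known exactly. Their poses are not given: they have to be found in the camera images.
- wide_full: Wide roll, the fuller of the two: ring of brown packing tape on a cardboard core, lying flat; outside diameter 128 mm, height (tape width) 48 mm, open core of 76 mm inside diameter, ring wall 26 mm thick, to be pinched from above with one finger in the core. Loose, under 0.5 kg. Origin: centre of the underside on the roll's axis; z up along it
- wide_part: Wide roll, the more used of the two: ring of brown packing tape on a cardboard core, lying flat; outside diameter 102 mm, height (tape width) 48 mm, open core of 76 mm inside diameter, ring wall 13 mm thick, to be pinched from above with one finger in the core. Loose, under 0.5 kg. Origin: centre of the underside on the roll's axis; z up along it
- narrow_full: Narrow roll, the fullest of the three: ring of brown packing tape on a cardboard core, lying flat; outside diameter 130 mm, height (tape width) 24 mm, open core of 76 mm inside diameter, ring wall 27 mm thick, to be pinched from above with one finger in the core. Loose, under 0.5 kg. Origin: centre of the underside on the roll's axis; z up along it
- narrow_half: Narrow roll, half used, the middle one of the three: ring of brown packing tape on a cardboard core, lying flat; outside diameter 114 mm, height (tape width) 24 mm, open core of 76 mm inside diameter, ring wall 19 mm thick, to be pinched from above with one finger in the core. Loose, under 0.5 kg. Origin: centre of the underside on the roll's axis; z up along it
- narrow_low: Narrow roll, nearly used up, the smallest of the three: ring of brown packing tape on a cardboard core, lying flat; outside diameter 98 mm, height (tape width) 24 mm, open core of 76 mm inside diameter, ring wall 11 mm thick, to be pinched from above with one finger in the core. Loose, under 0.5 kg. Origin: centre of the underside on the roll's axis; z up along it
- round_spindle: Tape spindle with a round base: dark steel disc 110 mm across, 10 mm thick, with an upright steel rod. Fixed. The rod stands at the centre: 16 mm diameter, round tip, 70 mm above the bench. Origin: centre of the base's underside, on the rod's axis; z up along the rod. The base's top is 10 mm above the origin; a roll on the base sits with its underside there
- square_spindle: Tape spindle with a square base: dark steel plate 105 x 105 mm, 10 mm thick, with an upright steel rod; x and y run along its sides. Fixed. The rod stands at the centre: 16 mm diameter, round tip, 70 mm above the bench. Origin: centre of the base's underside, on the rod's axis; z up along the rod. The base's top is 10 mm above the origin; a roll on the base sits with its underside there
- paperback: Bystander: red paperback book lying flat, 110 x 178 x 30 mm (x, y, z), loose; origin at the centre of the underside
- mug: Bystander: white mug, 80 mm across, 90 mm high, handle at its +y side, loose; origin at the centre of the underside
- scanner: Bystander: hand scanner lying flat, grey handle 120 x 36 x 32 mm along x with a black head 66 mm wide, 40 mm high at its +x end (reaching 100 mm from the origin), loose; origin under the middle of the handle
Things that resemble listed ones, but are neither listed nor needed, are in the scene too. Leave any orange or pink look-alike of the round_spindle alone. Leave any green look-alike of the wide_part alone.

How it is judged:
By the outcome, as a careful person would: the job done as asked, in the order asked, and still so for the second after the job is handed in, with the robot touching nothing.
It also fails if it takes over 115 s, if anything falls off the work surface, if the arm or the gripper's body presses on something with over 40 N, if the wrist force passes 120 N, or if a joint passes its speed limit or range.

## Working session

There is one attempt and no reset: what is moved stays moved. The work goes in short steps, Python scripts to look and compute and a shell command to move; the robot and the scene stay as the last step left them, time stands still between calls to the robot, and variables do not carry over. Pictures are saved under pics/ and viewed, at most 14 in all, crops included, and the job is handed in when it is done.

```bash
ls; mkdir -p pics
python3 - <<'E'
from rig import manip, eyes
import cv2, numpy as np
for n in ["scene","top"]:
    d=eyes.get_image(n); cv2.imwrite(f"pics/{n}0.png",d["frame"][:,:,::-1])
    R=np.array(d["R"]);t=np.array(d["t"]); print(n,d["fx"],d["cx"],d["cy"],-R.T@t,R.round(3).tolist())
s=manip.get_state(); print({k:s[k] for k in ("clock","position","ee_rot","width","contact_force")})
for l in "wide_full wide_part narrow_full narrow_half narrow_low round_spindle square_spindle paperback mug scanner".split():
    for n in ["scene","top"]:
        print(l,n,[(round(r["confidence"],2),np.round(r["bbox"]).tolist()) for r in eyes.regions_of(n,l)][:4],[(round(r["confidence"],2),np.round(r["centre"],1).tolist()) for r in eyes.place_of(n,l)][:4])
E
```

```text
pics
scene 387.5318657882555 323.59102402045886 200.3396034717247 [ 1.32102943 -0.35520325  1.00584984] [[0.431, 0.902, -0.011], [0.679, -0.333, -0.655], [-0.594, 0.275, -0.756]]
top 477.85964280726245 328.68628228386274 198.47870040313282 [0.44848932 0.01644249 1.84744059] [[-0.01, -1.0, 0.003], [-0.998, 0.01, -0.056], [0.056, -0.004, -0.998]]
{'clock': 0.1, 'position': array([0.22147514, 0.53015567, 0.2445147 ]), 'ee_rot': array([-2.60817879e-04,  1.96615149e-01,  9.80480392e-01, -7.84635953e-04]), 'width': 0.08529648657488166, 'contact_force': array([ 0.36209215, -0.15401502,  0.40935957])}
wide_full scene [(0.77, [354.0, 188.0, 392.0, 221.0])] [(0.56, [371.4, 208.9])]
wide_full top [(0.97, [276.0, 162.0, 311.0, 197.0])] [(0.6, [291.4, 176.1])]
wide_part scene [(0.8, [242.0, 187.0, 275.0, 218.0]), (0.66, [229.0, 161.0, 260.0, 191.0])] [(0.68, [256.7, 206.4]), (0.68, [246.5, 178.5])]
wide_part top [(0.9, [372.0, 250.0, 398.0, 276.0]), (0.6, [366.0, 213.0, 396.0, 237.0])] [(0.9, [380.1, 228.6]), (0.85, [381.3, 261.4])]
narrow_full scene [(0.65, [301.0, 175.0, 337.0, 208.0])] [(0.59,
[... 942 characters left out ...]
.1, 171.2]), (0.39, [430.1, 133.7])]
square_spindle top [(0.78, [258.0, 208.0, 292.0, 240.0]), (0.38, [367.0, 215.0, 396.0, 239.0])] [(0.78, [277.3, 223.0]), (0.44, [235.8, 206.5])]
paperback scene [(0.59, [133.0, 196.0, 174.0, 246.0])] [(0.58, [155.7, 221.2]), (0.39, [373.5, 210.3])]
paperback top [(0.76, [454.0, 217.0, 485.0, 264.0])] [(0.63, [467.5, 242.0])]
mug scene [(0.66, [340.0, 235.0, 382.0, 272.0])] [(0.6, [353.7, 263.6])]
mug top [(0.76, [318.0, 124.0, 342.0, 153.0])] [(0.82, [331.3, 141.3])]
scanner scene [(0.97, [416.0, 116.0, 455.0, 144.0])] [(0.85, [432.3, 134.6])]
scanner top [(0.76, [165.0, 233.0, 204.0, 247.0]), (0.47, [272.0, 160.0, 311.0, 197.0])] [(0.85, [190.8, 240.8])]
```

Run:
```python
import cv2
a=cv2.imread("pics/top0.png")[90:290,140:500]; cv2.imwrite("pics/topc.png",cv2.resize(a,None,fx=2.2,fy=2.2,interpolation=cv2.INTER_CUBIC))
a=cv2.imread("pics/scene0.png")[100:330,110:480]; cv2.imwrite("pics/scenec.png",cv2.resize(a,None,fx=2.1,fy=2.1,interpolation=cv2.INTER_CUBIC))
```

```text
(no output)
```

View pics/topc.png

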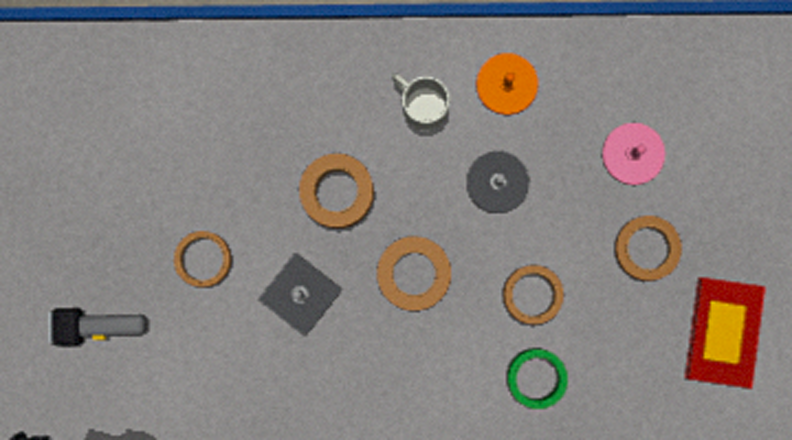

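View pics/scenec.png

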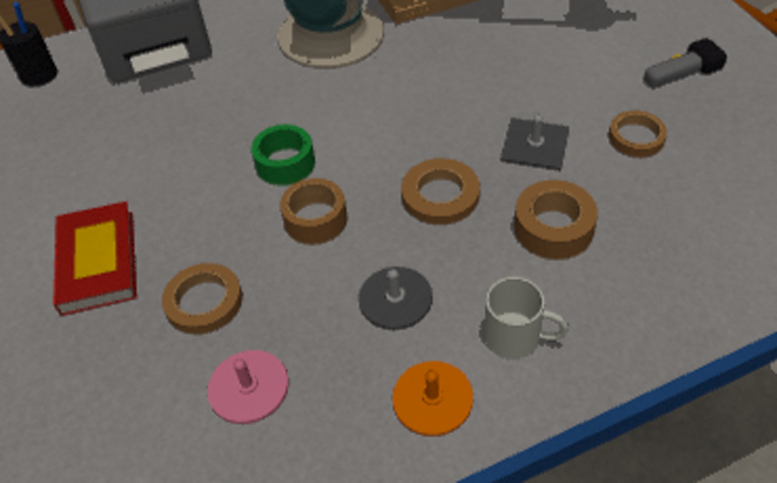

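The top view (full-image pixels) shows three groups:
- **Brown rolls:** (293,176) wide_full, (382,224) wide_part, (328,214) narrow_full, (435,203) narrow_half and (232,208) narrow_low.
- **Spindles:** the dark grey round base at (366,173) and the dark square base at (276,224).
- **Look-alikes to leave:** orange at (371,128), pink at (428,160), and the green roll at (384,262). The round_spindle is the dark steel one, and wide_part is the brown one of the two tall rolls.

Next I'll measure positions by fitting silhouettes in both views.

```bash
cat > h.py <<'E'
import numpy as np, cv2
from scipy.optimize import minimize
from rig import manip, eyes
S=6
def proj(d,P):
    c=np.asarray(P)@np.array(d["R"]).T+d["t"]; return np.c_[d["fx"]*c[:,0]/c[:,2]+d["cx"],d["fy"]*c[:,1]/c[:,2]+d["cy"]]
A=np.linspace(0,2*np.pi,64,endpoint=False)
def circ(x,y,z,r): return np.c_[x+r*np.cos(A),y+r*np.sin(A),0*A+z]
def sq(x,y,z,s,a):
    q=a+np.pi/4+np.arange(4)*np.pi/2; return np.c_[x+s/2**.5*np.cos(q),y+s/2**.5*np.sin(q),0*q+z]
def render(d,solid,box,holes=()):
    l,t,r,b=box; f=lambda P:(((proj(d,P)-[l,t]+.5)*S-.5)*16).round().astype(np.int32)
    m=np.zeros(((b-t)*S,(r-l)*S),np.uint8)
    cv2.fillConvexPoly(m,cv2.convexHull(f(solid)),255,shift=4)
    if len(holes):
        h=np.full_like(m,255)
        for H in holes:
            k=np.zeros_like(m); cv2.fillConvexPoly(k,cv2.convexHull(f(H)),255,shift=4); h&=k
        m&=~h
    return cv2.resize(m,(r-l,b-t),interpolation=cv2.INTER_AREA)/255.
def soft(im,kind):
    f=im["frame"].astype(float)
    if kind=="brown":  # red minus blue relative
        return np.clip((f[...,0]-f[...,2])/(f.sum(2)+1)/.14,0,1)
    m=np.clip((105-f.max(2))/30,0,1); return cv2.morphologyEx(m,cv2.MORPH_CLOSE,np.ones((5,5)))
SPEC=dict(wide_full=(128,48),wide_part=(102,48),narrow_full=(130,24),narrow_half=(114,24),narrow_low=(98,24))
def model(n,p):
    if n in SPEC:
        D,h=SPEC[n]; D/=2000;h/=1000;x,y,z=p[:3]
        return np.r_[circ(x,y,z,D),circ(x,y,z+h,D)],[circ(x,y,z,.038),circ(x,y,z+h,.038)]
    if n=="round_spindle": x,y,z=p[:3]; return np.r_[circ(x,y,z,.055),circ(x,y,z+.01,.055)],()
    x,y,z,a=p; return np.r_[sq(x,y,z,.105,a),sq(x,y,z+.01,.105,a)],()
def fit(n,p0,ims,fixz=False):
    obs=[]
    for d in ims:
        q=proj(d,model(n,p0)[0]); l,t=(q.min(0)-6).astype(int); r,b=(q.max(0)+7).astype(int)
        obs.append((d,(l,t,r,b),soft(d,"brown" if n in SPEC else "dark")[t:b,l:r]))
    def cost(p):
        s,h=model(n,p); return sum(((render(d,s,B,h)-o)**2).sum() for d,B,o in obs)
    sim=np.array([p0]+[np.array(p0)+np.eye(len(p0))[i]*([.01,.01,.01,.3][i]) for i in range(len(p0))])
    r=minimize(cost,p0,method="Nelder-Mead",options=dict(initial_simplex=sim,xatol=1e-4,fatol=1e-2,maxiter=400))
    return r.x,r.fun
def ground(d,uv,z):
    R=np.array(d["R"]); c=-R.T@d["t"]; v=R.T@[(uv[0]-d["cx"])/d["fx"],(uv[1]-d["cy"])/d["fy"],1]; return (c+v*(z-c[2])/v[2])[:2]
E
python3 - <<'E'
from h import *
T=eyes.get_image("top"); C=eyes.get_image("scene")
P=dict(wide_full=(293,176),wide_part=(382,224),narrow_full=(328,214),narrow_half=(435,203),narrow_low=(232,208),round_spindle=(366,173),square_spindle=(276,224))
for n,uv in P.items():
    p0=[*ground(T,uv,.03 if n in SPEC else .01),0]+([.6] if n[0]=="s" else [])
    for lab,ims in (("both",[T,C]),("top",[T]),("scene",[C])):
        p,c=fit(n,p0,ims); print(n,lab,p.round(4),round(c,1), round(float(np.hypot(*p[:2])),3))
for d,nm,pts in ((T,"T",{"round":(366,173),"square":(276,224)}),):
    for k,uv in pts.items(): print(k,d["frame"][uv[1]-8:uv[1]+9:4,uv[0]].tolist())
print([ (n,ground(T,uv,0).round(3)) for n,uv in dict(mug=(331,141),book=(468,242),scan=(190,240),orange=(371,128),pink=(428,160),green=(384,262)).items()])
E
```

```text
wide_full both [ 6.368e-01  1.462e-01 -2.000e-04] 58.7 0.653
wide_full top [ 0.6385  0.1477 -0.0143] 16.3 0.655
wide_full scene [ 0.6365  0.1452 -0.    ] 35.5 0.653
wide_part both [ 0.4533 -0.1923  0.0012] 44.8 0.492
wide_part top [ 0.4537 -0.1955 -0.0263] 13.0 0.494
wide_part scene [ 0.4469 -0.1913 -0.0059] 24.1 0.486
narrow_full both [0.4924 0.0131 0.0007] 60.8 0.493
narrow_full top [ 0.493   0.0135 -0.009 ] 20.1 0.493
narrow_full scene [ 0.4828  0.0169 -0.011 ] 34.4 0.483
narrow_half both [ 0.5324 -0.3962  0.0017] 65.5 0.664
narrow_half top [ 0.5341 -0.4025 -0.0257] 12.8 0.669
narrow_half scene [ 0.521  -0.397  -0.0124] 38.6 0.655
narrow_low both [ 0.5214  0.3823 -0.0007] 45.5 0.647
narrow_low top [0.5218 0.3817 0.0042] 20.1 0.646
narrow_low scene [ 0.5121  0.3892 -0.0118] 23.3 0.643
round_spindle both [ 0.651  -0.1361 -0.0019] 20.4 0.665
round_spindle top [ 0.6556 -0.1386 -0.0411] 3.4 0.67
round_spindle scene [ 0.6425 -0.1336 -0.0144] 4.3 0.656
square_spindle both [ 4.585e-01  2.116e-01 -2.000e-04  8.938e-01] 21.3 0.505
square_spindle top [ 0.4585  0.2119 -0.006   0.8948] 13.6 0.505
square_spindle scene [0.46   0.2106 0.0016 0.896 ] 5.4 0.506
round [[78, 78, 76], [148, 149, 150], [54, 53, 53], [72, 77, 79], [80, 79, 81]]
square [[76, 75, 79], [137, 140, 141], [102, 101, 101], [78, 81, 84], [75, 79, 80]]
[('mug', array([ 0.777, -0.002])), ('book', array([ 0.379, -0.526])), ('scan', array([0.398, 0.545])), ('orange', array([ 0.827, -0.159])), ('pink', array([ 0.699, -0.379])), ('green', array([ 0.306, -0.201]))]
```

The two-view fits put every underside at z≈0 (within 2 mm), as they should be, and everything is within reach. My plan is to align the tool with the world axes once, then grip every roll on its +y side. First I'll move towards wide_full.

```bash
python3 -m creep '[[0.6,-0.8,-0.29,0,-0.063],[0.6,-0.8,-0.29,0,-0.063],[0.6,-0.8,-0.29,0,-0.063],[0.6,-0.8,-0.29,0,-0.063],[0.6,-0.8,-0.29,0,-0.063],[0.6,-0.8,-0.29,0,-0.063],[0.6,-0.8,-0.29,0,-0.063],[0.6,-0.8,-0.29,0,-0.063],[0.6,-0.8,-0.29,0,-0.063],[0.6,-0.8,-0.29,0,-0.063]]' 80
```

```text
clock: 3.2
position: [0.5384, 0.2392, 0.2449]
ee_rot: [0.001, 0.003, 1.0, -0.001]
contact_force: [-0.2, 0.5, 0.4]
width: 0.0511
gripper_force: 0.0
```

```bash
python3 -m creep '[[0.6,-0.197,-0.084,0,0],[0.6,-0.197,-0.084,0,0],[0.6,-0.197,-0.084,0.27,0],[0.6,-0.197,-0.084,0.27,0],[0.6,-0.197,-0.084,0.27,0],[0.6,-0.197,-0.084,0.27,0],[0.6,-0.197,-0.084,0.27,0],[0.6,-0.197,-0.084,0.27,0]]'
```

```text
clock: 4.0
position: [0.6349, 0.2015, 0.1132]
ee_rot: [0.002, -0.0, 1.0, 0.001]
contact_force: [0.2, 0.4, -0.1]
width: 0.051
gripper_force: 0.0
```

```bash
for i in 1 2 3; do python3 -m creep '[[0.6,0,0,0,0]]' | grep posi; done
python3 - <<'E'
from rig import manip,eyes
import cv2
print(manip.get_state()["qpos"])
d=eyes.get_image("scene");a=d["frame"][130:260,290:450,::-1]; cv2.imwrite("pics/g1.png",cv2.resize(a,None,fx=4,fy=4,interpolation=cv2.INTER_CUBIC))
E
```

```text
position: [0.6349, 0.2013, 0.1134]
position: [0.6343, 0.201, 0.1126]
position: [0.6339, 0.2008, 0.1117]
[ 2.02130580e-01  4.98512170e-01  1.49443480e+00  6.59876793e-05
  1.14628829e+00 -1.36884538e+00]
```

View pics/g1.png

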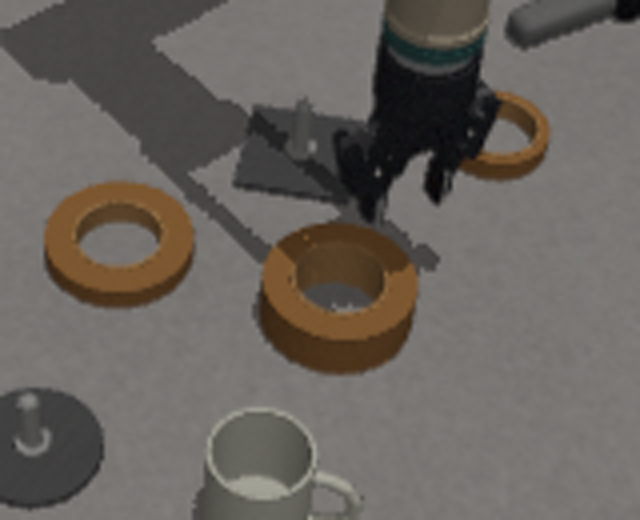

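The gripper is over the +y wall of wide_full, with the inner finger above the core. My running total of commanded shifts matches the settled reading: TCP (0.633, 0.2005, 0.110). I'll lower and grip.

```bash
python3 -m creep '[[0.6,-0.008,-0.007,0.09,0],[0.6,-0.008,-0.007,0.12,0],[0.6,-0.008,-0.007,0.15,0],[0.6,-0.008,-0.007,0.17,0],[0.6,-0.008,-0.007,0.17,0],[0.6,-0.008,-0.007,0.17,0]]'; python3 -m creep '[[0,0,0,0,0],[0,0,0,0,0],[0,0,0,0,0],[0,0,0,0,0],[0,0,0,0,0],[0,0,0,0,0],[0,0,0,0,0],[0,0,0,0,0]]' 90;  python3 -m creep '[[0,0,0,-0.04,0],[0,0,0,-0.08,0],[0,0,0,-0.1,0],[0,0,0,-0.1,0]]'
```

```text
clock: 4.95
position: [0.6379, 0.1973, 0.0259]
ee_rot: [0.001, -0.0, 1.0, 0.0]
contact_force: [0.7, -0.6, -0.2]
width: 0.0513
gripper_force: 0.0
clock: 5.75
position: [0.6382, 0.1972, 0.0268]
ee_rot: [0.001, -0.0, 1.0, 0.0]
contact_force: [-0.8, -0.5, 4.8]
width: 0.0258
gripper_force: 86.7
clock: 6.15
position: [0.6381, 0.1974, 0.0763]
ee_rot: [0.001, -0.0, 1.0, 0.0]
contact_force: [0.9, -0.1, -5.3]
width: 0.0256
gripper_force: 87.9
```

```bash
python3 -m creep '[[0,0,0,-0.1,0],[0,0,0,-0.17,0],[0,-0.028,-0.1,-0.17,0],[0,-0.028,-0.564,-0.17,0],[0,-0.028,-0.564,-0.17,0],[0,-0.028,-0.564,-0.17,0],[0,-0.028,-0.564,-0.17,0],[0,-0.028,-0.564,-0.17,0],[0,-0.028,-0.564,-0.17,0],[0,-0.028,-0.564,-0.17,0]]';python3 -m creep '[[0,0,0,0.06,0],[0,0,0,0.1,0],[0,0,0,0.1,0]]'
python3 - <<'E'
from rig import manip,eyes
import cv2
d=eyes.get_image("scene");a=d["frame"][150:290,200:380,::-1]; cv2.imwrite("pics/g2.png",cv2.resize(a,None,fx=4,fy=4,interpolation=cv2.INTER_CUBIC))
E
```

```text
clock: 7.15
position: [0.6503, -0.0855, 0.1585]
ee_rot: [-0.002, 0.001, 1.0, 0.001]
contact_force: [0.3, 0.5, -3.9]
width: 0.0256
gripper_force: 95.3
clock: 7.45
position: [0.6481, -0.0824, 0.106]
ee_rot: [-0.005, -0.001, 1.0, 0.002]
contact_force: [-1.2, 1.2, -4.5]
width: 0.0255
gripper_force: 95.6
```

View pics/g2.png

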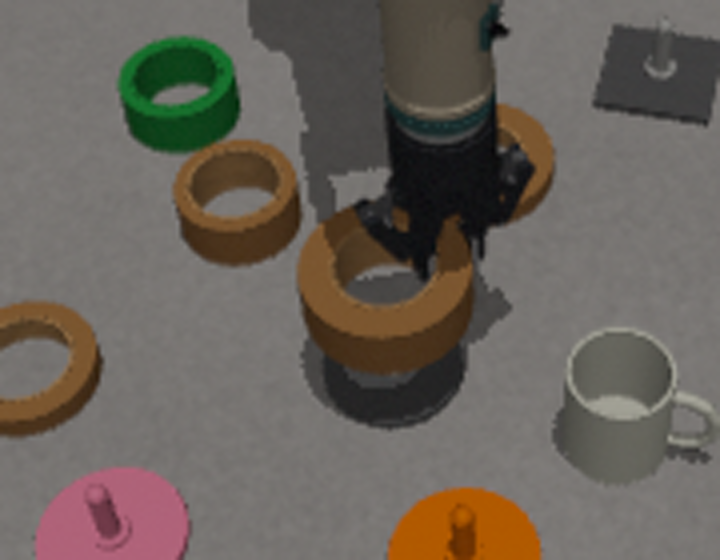

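wide_full hangs level above the round base, with the rod under its core. I'll lower and release.

```bash
python3 -m creep '[[0,0,0,0.05,0],[0,0,0,0.1,0],[0,0,0,0.13,0],[0,0,0,0.14,0],[0,0,0,0.146,0],[0,0,0,0.146,0],[0,0,0,0.146,0]]'; python3 -m creep '[[0.43,0,0,0,0],[0.43,0,0,0,0],[0.43,0,0,0,0],[0.43,0,0,0,0]]';  python3 -m creep '[[0.43,0,0,-0.05,0],[0.43,0,0,-0.12,0],[0.43,0,0,-0.2,0],[0.43,0,0,-0.246,0],[0.43,0,0,-0.246,0]]'
```

```text
clock: 8.2
position: [0.6524, -0.085, 0.0386]
ee_rot: [0.001, -0.0, 1.0, -0.0]
contact_force: [-0.1, -0.4, -3.9]
width: 0.0254
gripper_force: 95.5
clock: 8.6
position: [0.6519, -0.0851, 0.038]
ee_rot: [0.001, -0.0, 1.0, -0.0]
contact_force: [0.2, -0.1, -0.1]
width: 0.0366
gripper_force: 0.0
clock: 9.1
position: [0.654, -0.0856, 0.1651]
ee_rot: [0.005, -0.0, 1.0, -0.001]
contact_force: [0.5, -0.4, -0.2]
width: 0.0369
gripper_force: 0.0
```

```bash
python3 -m creep '[[0.43,0.396,-0.125,0,0],[0.43,0.396,-0.125,0,0],[0.43,0.396,-0.125,0,0],[0.43,0.396,-0.125,0,0],[0.43,0.396,-0.125,0,0],[0.43,0.396,-0.125,0.1,0],[0.43,0.396,-0.125,0.15,0]]'; python3 -m creep '[[0.43,0,0,0.03,0],[0.43,0,0,0.06,0],[0.43,0,0,0.09,0],[0.43,0,0,0.12,0],[0.43,0,0,0.12,0],[0.43,0,0,0.12,0]]'; python3 -m creep '[[0,0,0,0,0],[0,0,0,0,0],[0,0,0,0,0],[0,0,0,0,0],[0,0,0,0,0],[0,0,0,0,0]]' 80;  python3 -m creep '[[0,0,0,-0.04,0],[0,0,0,-0.08,0],[0,0,0,-0.1,0],[0,0,0,-0.1,0]]'
python3 - <<'E'
from h import *
ims=[eyes.get_image("top"),eyes.get_image("scene")]
print(fit("wide_full",[.651,-.136,.01],ims))
E
```

```text
clock: 9.8
position: [0.452, -0.147, 0.0831]
ee_rot: [-0.001, 0.001, 1.0, 0.001]
contact_force: [-0.3, -0.2, 0.1]
width: 0.0367
gripper_force: 0.0
clock: 10.4
position: [0.4534, -0.1472, 0.0248]
ee_rot: [-0.0, -0.0, 1.0, 0.0]
contact_force: [-0.0, -0.7, -0.8]
width: 0.0367
gripper_force: 0.0
clock: 11.0
position: [0.4541, -0.1476, 0.0261]
ee_rot: [0.001, 0.0, 1.0, -0.0]
contact_force: [0.4, 1.1, 6.2]
width: 0.0133
gripper_force: 76.0
clock: 11.4
position: [0.454, -0.1478, 0.0762]
ee_rot: [0.001, -0.0, 1.0, -0.001]
contact_force: [0.6, -0.4, -1.6]
width: 0.0132
gripper_force: 75.9
(array([ 0.6521197 , -0.13625343,  0.011062  ]), np.float64(82.34486815377234))
```

wide_full sits on the base: the fit gives z = 0.011, 1 mm off the rod. wide_part is held, so I'll carry it over next.

```bash
python3 -m creep '[[0,0,0,-0.1,0],[0,0,0,-0.2,0],[0,-0.396,0.112,-0.25,0],[0,-0.396,0.112,-0.25,0],[0,-0.396,0.112,-0.25,0],[0,-0.396,0.112,-0.25,0],[0,-0.396,0.112,-0.25,0],[0,-0.396,0.112,-0.25,0],[0,-0.396,0.112,-0.25,0]]'; python3 -m creep '[[0,0,0,0.07,0],[0,0,0,0.14,0],[0,0,0,0.19,0],[0,0,0,0.21,0],[0,0,0,0.23,0],[0,0,0,0.23,0],[0,0,0,0.23,0]]'; python3 -m creep '[[0.28,0,0,0,0],[0.28,0,0,0,0],[0.28,0,0,0,0],[0.28,0,0,0,0]]';  python3 -m creep '[[0.28,0,0,-0.05,0],[0.28,0,0,-0.1,0],[0.28,0,0,-0.15,0],[0.28,0,0,-0.15,0]]'
```

```text
clock: 12.4
position: [0.6495, -0.0914, 0.1984]
ee_rot: [-0.002, -0.0, 1.0, 0.0]
contact_force: [-0.9, -0.7, -1.4]
width: 0.013
gripper_force: 78.6
clock: 13.1
position: [0.652, -0.0918, 0.0866]
ee_rot: [0.001, 0.0, 1.0, -0.0]
contact_force: [0.1, 0.1, -2.3]
width: 0.013
gripper_force: 78.5
clock: 13.5
position: [0.6517, -0.0914, 0.0858]
ee_rot: [0.0, -0.0, 1.0, -0.0]
contact_force: [-0.4, 0.7, -0.2]
width: 0.024
gripper_force: 0.0
clock: 13.9
position: [0.6539, -0.092, 0.1645]
ee_rot: [0.004, -0.0, 1.0, -0.001]
contact_force: [0.5, 0.3, 0.3]
width: 0.0241
gripper_force: 0.0
```

```bash
python3 -m creep '[[0.28,0,0,-0.05,0],[0.28,0.318,0.312,-0.05,0],[0.6,0.318,0.312,-0.05,0],[0.6,0.318,0.312,0,0],[0.6,0.318,0.312,0,0],[0.6,0.318,0.312,0,0],[0.6,0.318,0.312,0.1,0],[0.6,0.318,0.312,0.18,0],[0.6,0.318,0.312,0.22,0],[0.6,0.318,0.312,0.22,0]]'; python3 -m creep '[[0.6,0,0,0.02,0],[0.6,0,0,0.04,0],[0.6,0,0,0.05,0],[0.6,0,0,0.06,0],[0.6,0,0,0.064,0],[0.6,0,0,0.064,0]]'
python3 - <<'E'
from h import *
ims=[eyes.get_image("top"),eyes.get_image("scene")]
for n,p in (("wide_part",[.651,-.136,.058]),("narrow_full",[.4924,.0131,0])): print(fit(n,p,ims))
a=ims[1]["frame"][140:280,220:400,::-1]; cv2.imwrite("pics/g3.png",cv2.resize(a,None,fx=4,fy=4,interpolation=cv2.INTER_CUBIC))
E
```

```text
clock: 14.9
position: [0.4891, 0.0647, 0.047]
ee_rot: [-0.004, -0.0, 1.0, 0.0]
contact_force: [0.6, 0.2, -0.2]
width: 0.0515
gripper_force: 0.0
clock: 15.5
position: [0.4924, 0.0646, 0.0183]
ee_rot: [0.0, 0.0, 1.0, 0.0]
contact_force: [0.1, -0.4, 1.4]
width: 0.0509
gripper_force: 0.0
(array([ 0.65310871, -0.13656167,  0.05441051]), np.float64(983.1717924064988))
(array([4.92361947e-01, 1.34017137e-02, 2.54686376e-04]), np.float64(362.36265625846613))
```

View pics/g3.png

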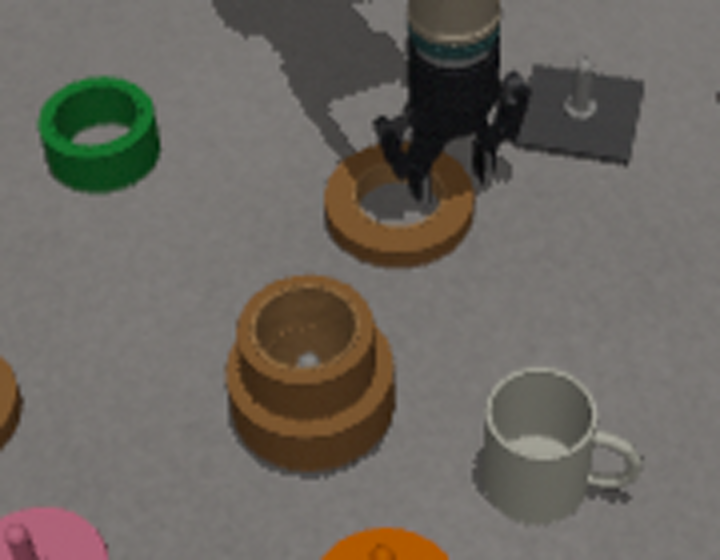

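Both wide rolls are stacked and level around the rod tip (crop (308,360)), and the fingers straddle narrow_full's wall at (440,190). I'll grip it.

```bash
python3 -m creep '[[0,0,0,0,0],[0,0,0,0,0],[0,0,0,0,0],[0,0,0,0,0],[0,0,0,0,0],[0,0,0,0,0],[0,0,0,0,0],[0,0,0,0,0]]' 90;  python3 -m creep '[[0,0,0,-0.05,0],[0,0,0,-0.14,0],[0,0,0,-0.24,0],[0,0.067,0.397,-0.24,0],[0,0.067,0.397,-0.24,0],[0,0.067,0.397,-0.24,0],[0,0.067,0.397,-0.24,0],[0,0.067,0.397,-0.24,0],[0,0.067,0.397,-0.24,0]]'; python3 -m creep '[[0,0,0,0.06,0],[0,0,0,0.12,0],[0,0,0,0.17,0],[0,0,0,0.2,0],[0,0,0,0.216,0],[0,0,0,0.216,0],[0,0,0,0.216,0]]'
```

```text
clock: 16.4
position: [0.4931, 0.0646, 0.0191]
ee_rot: [0.001, -0.0, 1.0, 0.0]
contact_force: [-0.7, -0.1, 5.9]
width: 0.0254
gripper_force: 85.9
clock: 17.3
position: [0.458, 0.264, 0.1378]
ee_rot: [-0.0, -0.002, 1.0, -0.0]
contact_force: [-0.2, -0.5, -2.3]
width: 0.0254
gripper_force: 86.7
clock: 18.0
position: [0.4605, 0.2634, 0.0306]
ee_rot: [0.001, 0.002, 1.0, 0.002]
contact_force: [0.5, 5.3, -2.9]
width: 0.0253
gripper_force: 93.9
```

```bash
python3 -m creep '[[0,0,0,0,0]]' | grep -E "force|pos"
python3 - <<'E'
from h import *
ims=[eyes.get_image("top"),eyes.get_image("scene")]
print(fit("narrow_full",[.4585,.2116,.01],ims))
a=ims[1]["frame"][110:230,310:470,::-1]; cv2.imwrite("pics/g4.png",cv2.resize(a,None,fx=4.5,fy=4.5,interpolation=cv2.INTER_CUBIC))
E
```

```text
position: [0.4605, 0.2634, 0.0307]
contact_force: [0.6, 6.7, -2.4]
gripper_force: 93.8
(array([0.45912564, 0.21278236, 0.0107148 ]), np.float64(319.4538689977372))
```

View pics/g4.png

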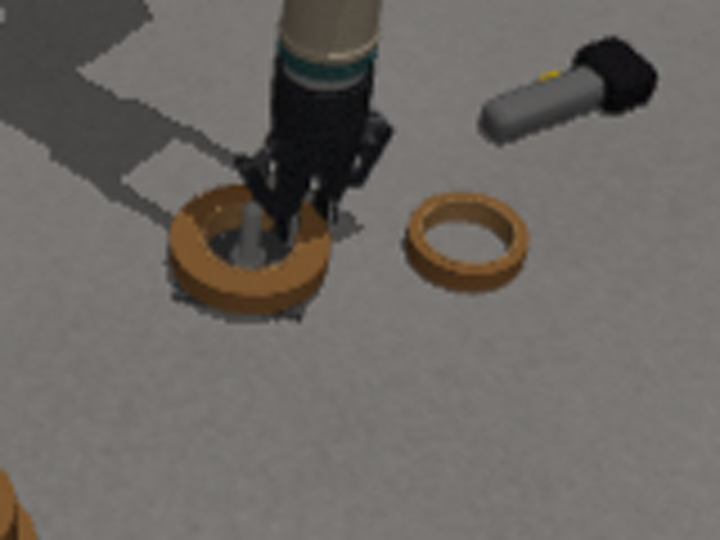

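narrow_full is on the base (fit z = 0.011, centred), but the +y force of 6.7 N means the inner finger's linkage touches the rod. I'll shift 8 mm in +y before opening a little.

```bash
python3 -m creep '[[0,0,0.008,0,0],[0,0,0.016,0,0],[0,0,0.016,0,0],[0,0,0.016,0,0]]'; python3 -m creep '[[0.36,0,0,0,0],[0.36,0,0,0,0],[0.36,0,0,0,0]]';  python3 -m creep '[[0.36,0,0,-0.02,0],[0.36,0,0,-0.04,0],[0.36,0,0,-0.1,0],[0.36,0,0,-0.2,0],[0.36,0,0,-0.26,0],[0.36,0,0,-0.26,0]]'
```

```text
clock: 18.6
position: [0.4588, 0.2707, 0.0302]
ee_rot: [-0.0, 0.0, 1.0, -0.0]
contact_force: [0.8, 0.5, -1.4]
width: 0.0252
gripper_force: 91.0
clock: 18.9
position: [0.459, 0.2711, 0.0305]
ee_rot: [0.0, -0.0, 1.0, 0.0]
contact_force: [0.5, -0.0, -0.9]
width: 0.0307
gripper_force: 0.0
clock: 19.5
position: [0.4621, 0.2725, 0.1664]
ee_rot: [0.006, -0.0, 1.0, 0.002]
contact_force: [1.2, 0.1, 0.9]
width: 0.0306
gripper_force: 0.0
```

```bash
python3 -m creep '[[0.5,-0.147,-1,0,0],[0.5,-0.147,-1,0,0],[0.5,-0.147,-1,0,0],[0.5,-0.147,-1,0,0],[0.5,-0.147,-1,0,0],[0.5,-0.147,-1,0,0],[0.5,-0.147,-1,0,0],[0.5,-0.147,-1,0,0],[0.5,-0.147,-1,0,0],[0.5,-0.147,-1,0,0]]' >/dev/null; python3 -m creep '[[0.5,0,-0.239,0,0],[0.5,0,-0.239,0,0],[0.5,0,-0.239,0,0],[0.5,0,-0.239,0,0],[0.5,0,-0.239,0.1,0],[0.5,0,-0.239,0.18,0],[0.5,0,-0.239,0.22,0],[0.5,0,-0.239,0.22,0],[0.5,0,-0.239,0.22,0]]'
python3 - <<'E'
from h import *
ims=[eyes.get_image("top"),eyes.get_image("scene")]
print(fit("narrow_full",[.4585,.2176,.01],ims),fit("narrow_half",[.5324,-.3962,0],ims))
E
```

```text
clock: 21.4
position: [0.5319, -0.3418, 0.0507]
ee_rot: [-0.0, -0.001, 1.0, 0.0]
contact_force: [0.2, -0.1, -0.2]
width: 0.0423
gripper_force: 0.0
(array([0.45830146, 0.21922357, 0.0096727 ]), np.float64(81.06625950941965)) (array([ 0.53257645, -0.396218  ,  0.00174006]), np.float64(407.7498439289761))
```

```bash
python3 -m creep '[[0.5,0,-0.013,0,0],[0.5,0,-0.013,0.02,0],[0.5,0,-0.013,0.04,0],[0.5,0,-0.013,0.05,0],[0.5,0,-0.013,0.06,0],[0.5,0,-0.013,0.064,0],[0.5,0,-0.013,0.064,0],[0.5,0,-0.013,0.064,0]]'; python3 -m creep '[[0,0,0,0,0],[0,0,0,0,0],[0,0,0,0,0],[0,0,0,0,0],[0,0,0,0,0],[0,0,0,0,0],[0,0,0,0,0]]' 85;  python3 -m creep '[[0,0,0,-0.05,0],[0,0,0,-0.14,0],[0,0,0,-0.24,0],[0,0,0,-0.324,0],[0,0,0,-0.324,0],[0,0,0,-0.324,0]]'
```

```text
clock: 22.3
position: [0.5318, -0.3497, 0.0183]
ee_rot: [0.0, -0.0, 1.0, -0.0]
contact_force: [-1.1, 0.8, -0.1]
width: 0.0422
gripper_force: 0.0
clock: 23.0
position: [0.5319, -0.3496, 0.0189]
ee_rot: [0.0, 0.0, 1.0, -0.0]
contact_force: [-0.3, 1.3, 4.6]
width: 0.0157
gripper_force: 82.5
clock: 23.6
position: [0.5316, -0.3498, 0.1808]
ee_rot: [0.0, -0.0, 1.0, -0.001]
contact_force: [-0.2, -0.2, -1.4]
width: 0.0161
gripper_force: 85.8
```

```bash
python3 -m creep '[[0,0,0.9,0,0],[0,0,0.9,0,0],[0,0,0.9,0,0],[0,0,0.9,0,0],[0,0,0.9,0,0],[0,0,0.9,0,0],[0,0,0.9,0,0],[0,0,0.9,0,0],[0,0,0.9,0,0],[0,0,0.9,0,0]]' >/dev/null; python3 -m creep '[[0,0.147,0.325,0,0],[0,0.147,0.325,0,0],[0,0.147,0.325,0,0],[0,0.147,0.325,0,0],[0,0.147,0.325,0,0],[0,0.147,0.325,0.06,0],[0,0.147,0.325,0.08,0],[0,0.147,0.325,0.08,0],[0,0.147,0.325,0.08,0]]'
python3 - <<'E'
from h import *
ims=[eyes.get_image("top"),eyes.get_image("scene")]
print(fit("narrow_half",[.4585,.216,.122],ims))
a=ims[1]["frame"][80:220,310:470,::-1]; cv2.imwrite("pics/g5.png",cv2.resize(a,None,fx=4,fy=4,interpolation=cv2.INTER_CUBIC))
E
```

```text
clock: 25.5
position: [0.4584, 0.262, 0.1399]
ee_rot: [-0.001, 0.001, 1.0, -0.0]
contact_force: [-1.1, -0.4, -1.0]
width: 0.0165
gripper_force: 86.3
(array([0.45902851, 0.21429828, 0.12051431]), np.float64(617.1264377336189))
```

View pics/g5.png

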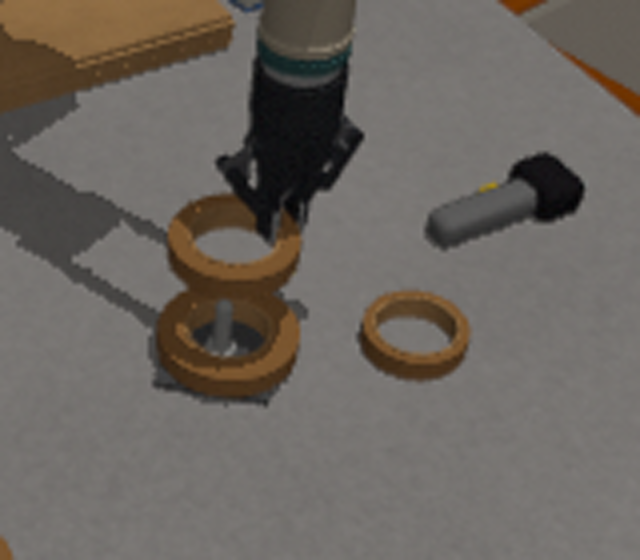

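narrow_half hangs level with the rod at crop (222,330) below its core. I'll lower it and check the force.

```bash
python3 -m creep '[[0,0,0,0.05,0],[0,0,0,0.09,0],[0,0,0,0.12,0],[0,0,0,0.14,0],[0,0,0,0.16,0],[0,0,0,0.172,0],[0,0,0,0.172,0],[0,0,0,0.172,0]]'
```

```text
clock: 26.4
position: [0.4585, 0.263, 0.0547]
ee_rot: [0.0, -0.0, 1.0, 0.0]
contact_force: [0.2, 0.1, -0.7]
width: 0.0161
gripper_force: 86.2
```

```bash
python3 -m creep '[[0.31,0,0,0,0],[0.31,0,0,0,0],[0.31,0,0,0,0],[0.31,0,0,0,0],[0.31,0,0,-0.04,0],[0.31,0,0,-0.1,0],[0.31,0,0,-0.18,0],[0.31,0,0,-0.212,0],[0.31,0,0,-0.212,0]]'; python3 -m creep '[[0.4,-0.125,0.325,0,0],[0.4,-0.125,0.325,0,0],[0.4,-0.125,0.325,0,0],[0.4,-0.125,0.325,0,0],[0.4,-0.125,0.325,0,0],[0.4,-0.125,0.325,0.08,0],[0.4,-0.125,0.325,0.16,0],[0.4,-0.125,0.325,0.2,0],[0.4,-0.125,0.325,0.2,0]]'
python3 - <<'E'
from h import *
ims=[eyes.get_image("top"),eyes.get_image("scene")]
print(fit("narrow_half",[.4585,.216,.034],ims),fit("narrow_low",[.5214,.3823,0],ims))
a=ims[1]["frame"][80:220,310:470,::-1]; cv2.imwrite("pics/g6.png",cv2.resize(a,None,fx=4,fy=4,interpolation=cv2.INTER_CUBIC))
E
```

```text
clock: 27.3
position: [0.4599, 0.2637, 0.1632]
ee_rot: [0.003, -0.0, 1.0, 0.001]
contact_force: [0.1, 0.2, -0.3]
width: 0.0264
gripper_force: 0.0
clock: 28.2
position: [0.517, 0.4222, 0.0553]
ee_rot: [-0.005, 0.0, 1.0, -0.003]
contact_force: [-0.4, -0.1, -0.4]
width: 0.0339
gripper_force: 0.0
(array([0.4600041 , 0.2164977 , 0.03232332]), np.float64(535.0397622587639)) (array([ 0.52122561,  0.38253647, -0.00084353]), np.float64(126.74468706679133))
```

View pics/g6.png

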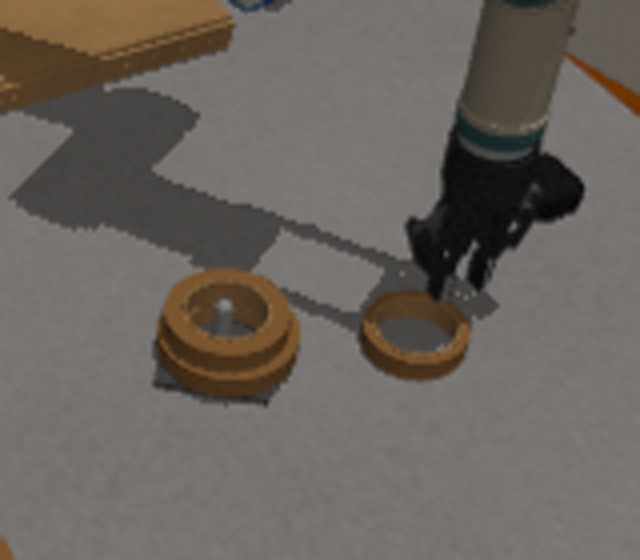

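Two narrow rolls are stacked flat around the rod. narrow_low at (0.521, 0.3825) is next; commanded TCP is about (0.521, 0.425, 0.060).

```bash
python3 -m creep '[[0.4,0,0,0,0],[0.4,0,0,0.03,0],[0.4,0,0,0.05,0],[0.4,0,0,0.07,0],[0.4,0,0,0.084,0],[0.4,0,0,0.084,0],[0.4,0,0,0.084,0]]'; python3 -m creep '[[0,0,0,0,0],[0,0,0,0,0],[0,0,0,0,0],[0,0,0,0,0],[0,0,0,0,0],[0,0,0,0,0],[0,0,0,0,0]]' 70;  python3 -m creep '[[0,0,0,-0.05,0],[0,0,0,-0.14,0],[0,0,0,-0.24,0],[0,0,0,-0.324,0],[0,0,0,-0.324,0],[0,0,0,-0.324,0]]'
```

```text
clock: 29.0
position: [0.5206, 0.4254, 0.018]
ee_rot: [-0.0, -0.0, 1.0, -0.0]
contact_force: [1.2, 0.2, -0.0]
width: 0.0342
gripper_force: 0.0
clock: 29.7
position: [0.5211, 0.4258, 0.019]
ee_rot: [0.001, 0.0, 1.0, 0.001]
contact_force: [0.3, 1.6, 5.7]
width: 0.0097
gripper_force: 65.2
clock: 30.3
position: [0.5205, 0.4253, 0.1809]
ee_rot: [0.0, -0.0, 1.0, 0.0]
contact_force: [-0.0, -0.4, -2.3]
width: 0.0097
gripper_force: 65.0
```

```bash
python3 -m creep '[[0,0.123,-0.335,0,0],[0,0.123,-0.335,0,0],[0,0.123,-0.335,0,0],[0,0.123,-0.335,0,0],[0,0.123,-0.335,0,0],[0,0.123,-0.335,0,0],[0,0.123,-0.335,0.05,0],[0,0.123,-0.335,0.08,0],[0,0.123,-0.335,0.08,0]]'; python3 -m creep '[[0,0,0,0.05,0],[0,0,0,0.08,0],[0,0,0,0.1,0],[0,0,0,0.115,0],[0,0,0,0.124,0],[0,0,0,0.124,0],[0,0,0,0.124,0]]'; python3 -m creep '[[0.22,0,0,0,0],[0.22,0,0,0,0],[0.22,0,0,0,0],[0.22,0,0,0,0],[0.22,0,0,-0.04,0],[0.22,0,0,-0.1,0],[0.22,0,0,-0.18,0],[0.22,0,0.1,-0.24,0],[0.22,0,0.3,-0.24,0],[0.22,0,0.3,-0.24,0]]'; python3 -m creep '[[0.22,0.1,0.3,-0.1,0],[0.22,0.1,0.3,-0.1,0],[0.22,0.1,0.3,-0.1,0],[0.22,0.1,0.3,-0.1,0],[0.22,0.1,0.3,-0.1,0]]'
python3 - <<'E'
from h import *
ims=[eyes.get_image("top"),eyes.get_image("scene")]
print(fit("narrow_low",[.4585,.216,.058],ims),fit("wide_part",[.651,-.136,.058],ims))
a=ims[1]["frame"][130:260,270:420,::-1]; b=ims[0]["frame"][130:260,250:400,::-1]
cv2.imwrite("pics/g7.png",cv2.resize(np.hstack([a,b]),None,fx=2.66,fy=2.66,interpolation=cv2.INTER_CUBIC))
E
```

```text
clock: 31.2
position: [0.4576, 0.2582, 0.1372]
ee_rot: [-0.003, -0.0, 1.0, -0.001]
contact_force: [0.5, -0.1, -1.3]
width: 0.0097
gripper_force: 65.2
clock: 31.9
position: [0.4596, 0.2581, 0.0788]
ee_rot: [0.0, -0.0, 1.0, 0.0]
contact_force: [0.3, 0.6, -1.3]
width: 0.0096
gripper_force: 65.1
clock: 32.9
position: [0.4597, 0.4022, 0.2]
ee_rot: [0.002, 0.001, 1.0, 0.001]
contact_force: [1.1, -0.6, -0.9]
width: 0.0187
gripper_force: 0.0
clock: 33.4
position: [0.408, 0.5534, 0.2485]
ee_rot: [0.0, -0.002, 1.0, 0.001]
contact_force: [-1.3, -0.1, 0.3]
width: 0.0185
gripper_force: 0.0
(array([0.45973282, 0.21315283, 0.05558617]), np.float64(838.952290628269)) (array([ 0.65311237, -0.13658732,  0.05444754]), np.float64(917.2018685514646))
```

View pics/g7.png

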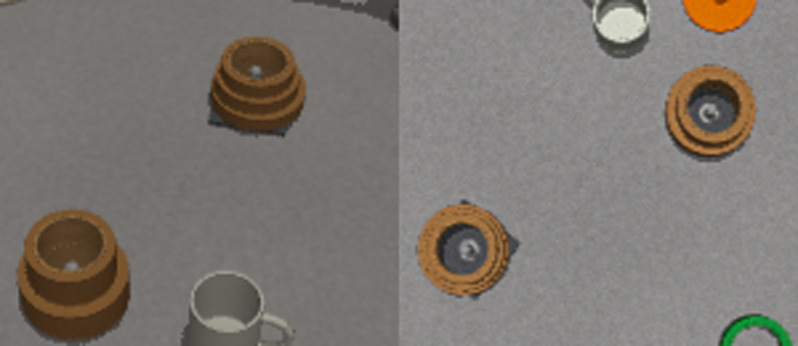

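Both stacks are flat, in the right order, with the rods through the cores: the wide pair at crop (73,270) and the three narrow ones at (257,85). The arm is clear, so I'll hand the job in.

```bash
python3 -c "
from rig import manip; print(manip.sign_off())"
```

```text
the job is handed in; nothing more can be done
None
```

All five rolls are on their spindles, largest at the bottom, two wide on the round base and three narrow on the square base; the last pictures showed both stacks flat, and I handed the job in at about 33.5 s (no verdict was returned).

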